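Shut and lock the filter-box cover with its quarter-turn fastener

TASK

The filter of the dust-extraction box has been changed and its grey cover left standing open: push the cover down with your fingertips until it meets its sprung seal. Then set your fingertips in the wide slot of the round dial, press the cover down against the seal and turn the dial clockwise a quarter turn, to its stop, so that the cover stays locked down by itself when you take your hand away. Nothing needs gripping: do not lift anything, do not swing the cover wide open, and leave the other things where they are.

Things in the scene. Friction and masses are not known exactly. Their poses are not given: they have to be found in the camera images.
- filter_unit: white dust-extraction filter box, fixed, 260 (x) x 260 (y) x 100 mm high; origin on the table under its centre, x axis from its front (robot's side: air slots, rocker switch) to its rear, y to its left. On top a grey cover, hinged at the rear: hinge axis along y at x = +85, z = 105 mm in the box's frame. On the rear deck, 26 mm behind it, a 30 mm high hose spigot and a loose fitting
- cover_panel (a joint): cover angle, rad: 0 = level on its seal (top face 109 mm above the table), grows as the front edge rises. Starts at 0.3 to 0.6; the hinge stays where left. Below 0.07 two sprung pins at the front corners lift it: let go unlocked, it rises to about 0.07. The soft seal lets it be pressed to -0.024 (stop). Pressing at the dial takes about 10 N at 0, 14 N at the stop. Locked, it rests at about 0.006
- cover_front_edge (a point): middle of the cover's front edge, on its top face, 190 mm in front of the hinge axis. The cover is a flat 4 mm sheet, 212 mm wide (106 mm to each side) and 188 mm deep; its underside holds the hinge axis. Axes: x to the rear along the cover, y to the left, z out of its top face
- latch (a joint): turn of the quarter-turn fastener, rad, clockwise from above: 0 = unlocked stop, slot runs left-right; 1.571 = locked stop, slot runs front-rear. Starts at 0 to 0.3, stays where left (0.15 N m to turn). A cam tongue below turns with it: from about 0.7 on it passes under the box's front ledge if the cover is held at 0 or lower; else it jams on the ledge (over 1 N m)
- slot_floor (a point): centre of the floor of the slot in the fastener's dial, on its turning axis. The black round dial is 72 mm across, on the cover's centre line, 140 mm in front of the hinge axis. Its slot, 30 mm wide, 11 mm deep, runs right across, open at both ends; floor 3 mm above the cover's top face (7 mm above its underside), dial top 14 mm above it. Axes: y along the slot, x across, z up out of the dial
- analytical_balance: fixed glass-walled balance, 340 mm tall, to the left and behind the filter box, about x = 0.53 to 0.87 m, y = 0.12 to 0.34 m in the world; not part of the job, keep clear of it. Origin under its centre
- vortex_mixer: fixed blue vortex mixer, 180 mm tall, to the right and behind, about x = 0.63 to 0.77 m, y = -0.46 to -0.34 m in the world; not part of the job. Origin under its centre
- tube_fitting: black push-in hose fitting, 21 x 57 x 22 mm, lying on the rear deck of the filter box. Bystander; origin under its centre
- tape_roll: blue roll of labelling tape lying flat, 62 mm across, 25 mm high, to the right of the filter box. Bystander; origin under its centre
- white_carton: white slip-lid box, 57 x 89 x 31 mm, on the table to the left of the filter box. Bystander; origin under its centre
- screw_cap: dark blue screw cap, 51 mm across, 27 mm high, on the table at the left. Bystander; origin under its centre
- wipes: green and white box of wipes, 120 x 116 x 77 mm, on the table at the right. Bystander; origin under its centre
- bottle_100: small lab bottle with a blue cap, 56 mm across, 99 mm high, on the table at the far right. Bystander; origin under its centre

How it is judged (in metres and radians):
On the way:
1. the cover is pushed down onto its sprung seal with the fastener still unlocked (value of joint cover_panel below 0.11 rad and value of joint latch below 0.8 rad), for 0.1 s.
At the end, for the whole second after the job is handed in: The fastener is turned clockwise to at least 1.40 rad (80 degrees) of its 1.57, and with the hand away the cover is held down by the cam, at rest, between -0.015 and 0.015 rad of level; every bystander within 20 mm of where it was (value of joint latch above 1.4 rad and value of joint cover_panel between -0.015 and 0.015 rad and velocity of joint cover_panel between -0.02 and 0.02 rad/s and distance of each of tube_fitting, tape_roll, white_carton, screw_cap, wipes, bottle_100 from where it was at the start of the episode below 0.02 m); the robot touches nothing.
It fails at once if the cover is lifted or swung wide open (beyond 0.75 rad) (value of joint cover_panel above 0.75 rad).
It fails at once if a bystander is lifted, carried or knocked about (moved more than 20 mm) (distance of any of tube_fitting, tape_roll, white_carton, screw_cap, wipes, bottle_100 from where it was at the start of the episode above 0.02 m).
It also fails if it takes over 48 s, if anything falls off the work surface, if the arm or the gripper's body presses on something with over 40 N, if the wrist force passes 120 N, or if a joint passes its speed limit or range.

ROBOT

A 6-joint arm with a two-finger parallel gripper is mounted at the origin on a cart in front of the work surface, level with it; the furniture and walls round the work are solid. World frame = base frame: x ahead of the robot, y to its left, z up, the work surface at z = 0. Lengths are in mm, angles in degrees, forces in N, time in s.
With the tool pointing down it reaches from about 300 to 850 mm from the base axis. Payload 4.2 kg.
Tool frame: the origin (TCP) lies midway between the tips of the shut fingers; the grasp point (between the pads) lies 19 mm behind it (env.grasp_offset is the distance from the TCP to the grasp point, in mm); z points along the fingers, y is the line along which they close (so a half turn about z gives the same grasp; the last joint's range is limited). The gripper opens to 91 mm and grips with 3 to 60 N. Pads are 32 mm wide; open, the fingers measure 118 mm over their backs; the gripper's body (76 mm by 178 mm) begins 60 mm behind the grasp point.
Start: joints at [75.516, 18.312, 89.639, -0, 72.044, -1.146], TCP at [132.655, 559.505, 213.976] pointing down, gripper open.
Joint ranges: [-177.97, 177.97], [-48.28, 115.42], [12.27, 149.76], [-77.06, 257.06], [2.81, 150.46], [-146.56, 146.56]. Speed limits (degrees/s): [147.25, 147.25, 180, 180, 180, 180].

INTERFACE

Orientations are given as [roll, pitch, yaw] about the fixed x, y, z axes, in that order (R = Rz(yaw) Ry(pitch) Rx(roll)).
In Python, from workcell import env, optics gives the robot as it stands. The module is installed in compiled form; this text tells all that it offers.
- The arm moves only by the tool send_rows, never from a script. Its argument "targets" is a list that holds one entry, the list of rows, each a list of 7 numbers: the turn, a rotation vector about the world's x, y, z scaled (see below), then the shift along the world's x, y, z scaled (see below), then the closure, from -1 (fully open) to 1 (shut). In form: [[[rx, ry, rz, x, y, z, gripper], ...]]. A call has 1 to 12 rows; each row shifts and turns the commanded pose from where the row before left it; what a row does not reach is not made up. The controller multiplies each number of a shift by 0.2 m and each number of a turn by pi/2 rad. A row lasts 1/10 s, in which the tool goes at most 50 mm and 8.59 degrees, less where a joint would pass 70% of its speed; a pose out of reach is approached as far as the arm can. A call with a number of a shift or a turn outside -1 to 1 is refused whole. A call with a gripper value outside its range is refused whole. The fingers move at their own pace and stop on an object; "grip_force" is the grip in N (left out, the last holds). Time passes only in rows, so rows that do not move let the fingers close. It gives the time, the measured TCP pose, the force, the opening and the grip force at its end, in the units of the state.
- env.state(): the state, without advancing time (a new reading comes with each control period).
- optics.grab_frame(name): name is "scene" or "top"; returns (picture, depth): 384x512x3 uint8, red, green, blue; 384x512 float32, mm along the optical axis (not along the pixel's ray), 0 where there is no reading.
- optics.camera_info(name): a dict with "camera_matrix" (3x3 intrinsics, pixels), "R" (3x3) and "t" (3): a world point X has camera coordinates R X + t. Camera axes: x right, y down, z forward; pixel columns grow to the right and rows downward; lengths in mm; the calibration is good to about 2 mm. A picture is of the moment at which its call begins. camera_info takes no time and is no camera call.
- env.job_done(): hands the job in; it is judged then, once.
Trained networks look in the newest picture that a camera, given by its name, has taken for a name from the list of things; names that differ only in an ending like _2 or _b are one class to them, and where a whole thing is asked for, a point or a joint stands for the part that bears it (a point fixed in the world has none). Each returns a list of dicts, best first, with "conf" (0 to 1); they miss things now and then, are a little off and sometimes report something else, mostly with a low value. They report only what shows in the picture. A call takes as long as a camera call.
- optics.silhouettes(camera, name): "mask" (384x512 bool, what is visible of it) and "at" ([column, row] in pixels, amid what is visible of it).
- optics.place_of(camera, name): "at" ([column, row] in pixels: a listed point, or the origin of a listed thing).
The state is a dict: "time_s": time; "qpos": joint angles; "qvel": joint speeds; "effort": joint torques, N m; "ee_pos": TCP position; "ee_rot": TCP orientation; "force": force on the tool from outside, world axes, zero at the start; "torque": the same for the moment, N m; "gripper_width": finger opening in mm; "gripper_force": force on a finger pad.
Only numpy, scipy, OpenCV 4.12 (cv2) and the standard library are available. Lean on these libraries where they do the work, as an engineer would, in place of code of your own. Each camera call takes 0.05 s, during which the arm holds its last target. There are 200 camera calls.

## Working session

There is one attempt and no reset: what is moved stays moved. The work goes in short steps, Python scripts to look and compute and a tool call to move; the robot and the scene stay as the last step left them, time stands still between calls to the robot, and variables do not carry over. Pictures are saved under pics/ and viewed, at most 10 in all, crops included, and the job is handed in when it is done.

Besides the shell and the picture viewer there is one more tool, called after "Request:" as a command line: name --argument value ..., lists and objects as JSON in quotes. send_rows: Moves the arm, as the interface text tells. Its arguments: {"type":"object","properties":{"targets":{"type":"array"},"grip_force":{"type":"number"}},"required":["targets"]}

```bash
mkdir -p pics
cat > h.py <<'E'
import numpy as np, cv2
from workcell import env, optics
def w(cam,uv,depth=None,z=None):
    c=optics.camera_info(cam);K=np.array(c["camera_matrix"]);R=np.array(c["R"]);t=np.array(c["t"])
    r=np.linalg.solve(K,[uv[0],uv[1],1.]);
    if depth is not None: return R.T@(r*depth-t)
    o=-R.T@t; d=R.T@r; return o+d*(z-o[2])/d[2]
def cloud(cam,D,mask):
    v,u=np.nonzero(mask&(D>0)); c=optics.camera_info(cam);K=np.array(c["camera_matrix"]);R=np.array(c["R"]);t=np.array(c["t"])
    P=np.linalg.inv(K)@np.stack([u,v,np.ones_like(u)])*D[v,u]
    return (P.T-t)@R
E
python3 - <<'E'
from h import *
np.set_printoptions(precision=3,suppress=True)
s=env.state();print(s)
ims=[]
for c in("top","scene"):
    p,D=optics.grab_frame(c);ims.append(p[:,:,::-1]);np.save(c+".npy",D)
    print(c,"cam at",-np.array(optics.camera_info(c)["R"]).T@optics.camera_info(c)["t"])
    for n in("cover_panel","latch","filter_unit"):
        for m in optics.silhouettes(c,n)[:2]:
            P=cloud(c,D,m["mask"]);print(n,m["conf"],m["at"],len(P),np.median(P,0),np.percentile(P,2,0),np.percentile(P,98,0))
            if m["conf"]>.5: np.save(f"{c}_{n}.npy",P)
    for n in("cover_front_edge","slot_floor","filter_unit"):
        for m in optics.place_of(c,n)[:2]:
            u,v=map(int,np.round(m["at"]));print(n,m["conf"],m["at"],w(c,m["at"],D[v,u]))
    cv2.imwrite(f"pics/{c}0.png",p[:,:,::-1])
E
```

```text
{'time_s': 0.0, 'qpos': array([75.517, 18.352, 89.707,  0.   , 72.044, -1.143]), 'qvel': array([ 0.011, -0.057,  0.141,  0.104, -0.08 , -0.082]), 'effort': array([ -0.   , -41.248, -23.197,   0.073,   0.046,  -0.   ]), 'ee_pos': array([132.507, 559.001, 213.116]), 'ee_rot': array([-179.897,   -0.002,  166.66 ]), 'force': array([-0.4  ,  0.379,  0.625]), 'torque': array([-0.01 , -0.003,  0.019]), 'gripper_force': 0.0, 'gripper_width': 91.27476582003882}
top cam at [ -53.425  -54.044 1621.325]
cover_panel 0.59 [249.6, 170.0] 1640 [ 600.121 -146.394  171.524] [ 532.253 -247.956  111.655] [686.662 -46.829 215.091]
latch 0.58 [250.8, 172.2] 198 [ 580.928 -149.51   190.39 ] [ 548.757 -179.175  177.22 ] [ 603.819 -119.245  216.737]
filter_unit 0.76 [251.0, 183.0] 4842 [ 564.029 -143.637  101.624] [ 471.645 -274.305   17.59 ] [725.591 -23.436 212.977]
cover_front_edge 0.86 [255.9, 179.8] [ 541.046 -160.442  209.718]
slot_floor 0.75 [247.5, 173.5] [ 570.184 -135.541  208.51 ]
filter_unit 0.63 [250.1, 188.3] [ 572.833 -143.861   60.354]
scene cam at [  -33.279 -1081.128  1097.498]
cover_panel 0.85 [254.8, 167.8] 830 [ 596.364 -166.52   173.228] [ 531.427 -253.17   106.25 ] [694.035 -47.376 215.789]
latch 0.49 [253.0, 161.9] 91 [ 589.445 -159.955  188.249] [ 552.437 -182.091  150.648] [ 630.268 -107.337  217.888]
filter_unit 0.87 [255.5, 183.6] 4150 [ 573.255 -186.851   97.907] [ 472.636 -282.17    17.59 ] [725.616 -24.097 211.732]
cover_front_edge 0.59 [243.0, 163.2] [ 532.512 -159.008  214.411]
slot_floor 0.57 [271.3, 225.1] [ 552.562 -334.233   23.342]
slot_floor 0.56 [285.4, 175.8] [ 708.515 -201.709  103.671]
filter_unit 0.55 [257.0, 195.4] [ 566.341 -210.374   71.761]
filter_unit 0.32 [317.8, 267.8] [ 561.142 -591.985   53.874]
```

View pics/top0.png

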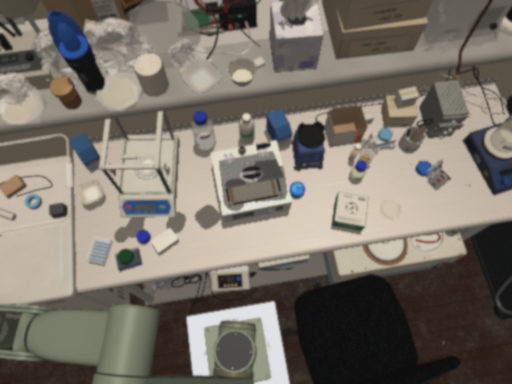

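View pics/scene0.png

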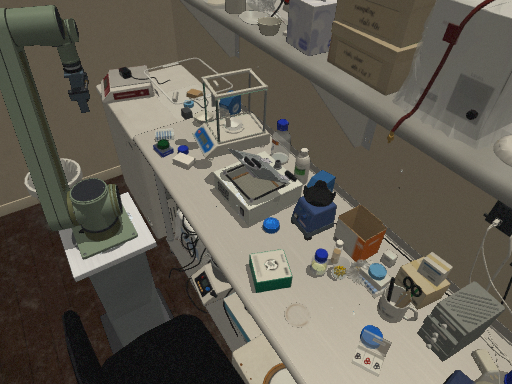

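The top view shows the filter box around (250,182), with the cover open and the dial near (248,172). The scene view shows the box at (257,185) with its cover raised. Next I'll fit the box yaw and the cover plane.

Run:
```python
from h import *
np.set_printoptions(precision=3,suppress=True)
for c in("top","scene"):
    F=np.load(f"{c}_filter_unit.npy");Q=F[(F[:,2]>93)&(F[:,2]<107)]
    print(c,len(Q),cv2.minAreaRect(Q[:,:2].astype(np.float32)),Q.mean(0))
A=np.vstack([np.load(f"{c}_cover_panel.npy") for c in("top","scene")])
A=A[A[:,2]>112]; m=np.ones(len(A),bool)
for i in range(15):
    X=np.c_[A[m][:,:2],np.ones(m.sum())];k=np.linalg.lstsq(X,A[m][:,2],rcond=None)[0]
    r=A[:,2]-np.c_[A[:,:2],np.ones(len(A))]@k; m=abs(r)<max(5,12-i)
print(k,m.sum(),r[m].std(),"angle",np.arctan(np.hypot(*k[:2])),"yaw",np.degrees(np.arctan2(-k[1],-k[0])))
p=cv2.imread("pics/top0.png")[130:230,200:300];q=cv2.imread("pics/scene0.png")[135:225,205:305]
cv2.imwrite("pics/c.png",np.hstack([cv2.resize(p,(400,400),interpolation=2),cv2.resize(q,(400,400),interpolation=2)]))
```

```text
top 1808 ((603.7328491210938, -148.74330139160156), (263.64373779296875, 261.2146911621094), 1.7074264287948608) [ 581.379 -140.24   100.244]
scene 1314 ((604.4337158203125, -150.33563232421875), (265.7312316894531, 263.1015319824219), 2.267556667327881) [ 579.46  -177.526  101.08 ]
[ -0.661  -0.025 563.264] 2046 2.0906849691939793 angle 0.5845213378884951 yaw 2.172140784987668
```

View pics/c.png

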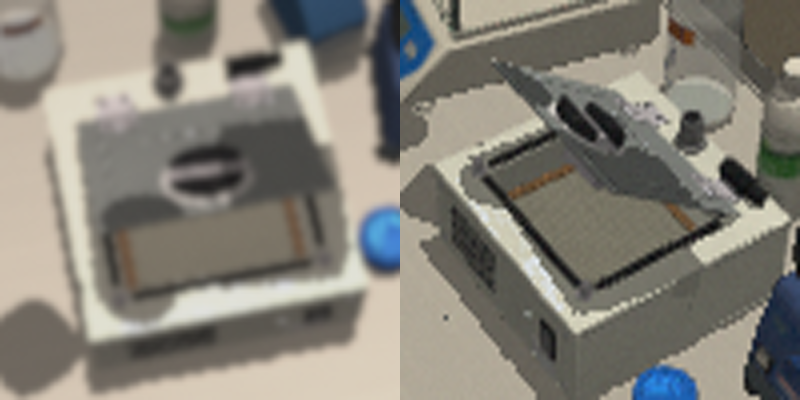

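Box centre is about (604, -150) with yaw about 2°, and the cover is at about 0.58 rad. I'll approach with the fingers shut, aiming for a spot left of the dial, and keep well clear of the balance.

Request:
send_rows --targets '[[[0,0,-0.083,0.099,-0.22,0.044,1],[0,0,-0.083,0.099,-0.22,0.044,1],[0,0,-0.083,0.099,-0.22,0.044,1],[0,0,-0.083,0.099,-0.22,0.044,1],[0,0,-0.083,0.099,-0.22,0.044,1],[0,0,-0.083,0.099,-0.22,0.044,1],[0,0,-0.083,0.099,-0.22,0.044,1],[0,0,-0.083,0.099,-0.22,0.044,1],[0,0,-0.083,0.099,-0.22,0.044,1],[0,0,-0.083,0.099,-0.22,0.044,1],[0,0,0,0,0,0,1],[0,0,0,0,0,0,1]]]' --grip_force 20

```text
time_s: 1.9
ee_pos: [330.9, 118.7, 302.2]
ee_rot: [180.0, -0.0, 91.8]
force: [-0.5, 0.9, -0.2]
gripper_width: 0.7
gripper_force: 0.0
```

Request:
send_rows --targets '[[[0,0,0,0.157,-0.15,-0.029,1],[0,0,0,0.157,-0.15,-0.029,1],[0,0,0,0.157,-0.15,-0.029,1],[0,0,0,0.157,-0.15,-0.029,1],[0,0,0,0.157,-0.15,-0.029,1],[0,0,0,0.157,-0.15,-0.029,1],[0,0,0,0.157,-0.15,-0.029,1],[0,0,0,0,0,0,1],[0,0,0,0,0,0,1]]]'

```text
time_s: 2.8
ee_pos: [550.6, -88.5, 260.0]
ee_rot: [-179.8, -0.1, 92.1]
force: [-1.0, 0.9, -0.1]
gripper_width: 0.2
gripper_force: 0.0
```

Request:
send_rows --targets '[[[0,0,0,0,0,-0.1,1],[0,0,0,0,0,-0.1,1],[0,0,0,0,0,-0.08,1],[0,0,0,0,0,-0.08,1],[0,0,0,0,0,-0.08,1],[0,0,0,0,0,-0.08,1]]]'

```text
time_s: 3.4
ee_pos: [549.8, -87.8, 157.7]
ee_rot: [180.0, -0.0, 92.2]
force: [-0.2, -0.6, 1.0]
gripper_width: 0.7
gripper_force: 0.5
```

Request:
send_rows --targets '[[[0,0,0,0,0,-0.06,1],[0,0,0,0,0,-0.06,1],[0,0,0,0,0,-0.05,1],[0,0,0,0,0,-0.04,1],[0,0,0,0,0,-0.03,1],[0,0,0,0,0,0,1],[0,0,0,0,0,0,1]]]'

```text
time_s: 4.1
ee_pos: [549.8, -89.8, 109.9]
ee_rot: [-179.9, -0.1, 91.9]
force: [-3.9, 1.4, 7.0]
gripper_width: 0.3
gripper_force: 3.2
```

Request:
send_rows --targets '[[[0,0,0,0,0,0.05,1],[0,0,0,0,0,0.2,1],[0,0,0,0,0,0.2,1],[0,0,0,-0.1,0.15,0,1],[0,0,0,-0.15,0.15,0,1],[0,0,0,-0.15,0.15,0,1],[0,0,0,0,0,0,1]]]'

```text
time_s: 4.8
ee_pos: [467.0, 1.8, 199.8]
ee_rot: [-179.9, -0.1, 92.1]
force: [1.2, 0.6, -0.2]
gripper_width: 0.5
gripper_force: 0.0
```

Run:
```python
from h import *
np.set_printoptions(precision=3,suppress=True)
o=[]
for c in("top","scene"):
    p,D=optics.grab_frame(c)
    for n in("cover_panel","latch"):
        for m in optics.silhouettes(c,n)[:1]:
            P=cloud(c,D,m["mask"]);print(c,n,m["conf"],m["at"],len(P),np.median(P,0),np.percentile(P,2,0),np.percentile(P,98,0))
    for n in("cover_front_edge","slot_floor","filter_unit"):
        for m in optics.place_of(c,n)[:2]:
            print(c,n,m["conf"],m["at"],w(c,m["at"],z={"s":122,"c":120,"f":0}[n[0]]))
    # rectified metric view at z=130, 2 px/mm: x up, y left, centred (549,-151)
    ci=optics.camera_info(c);K=np.array(ci["camera_matrix"]);R=np.array(ci["R"]);t=np.array(ci["t"])
    g=np.mgrid[0:400,0:400];X=np.stack([549+(200-g[0])/2.5,-151+(200-g[1])/2.5,np.full((400,400),130.)],-1)
    q=(X@R.T+t)@K.T;q=(q/q[...,2:])[...,:2].astype(np.float32)
    o.append(cv2.remap(p[:,:,::-1],q[...,0],q[...,1],cv2.INTER_CUBIC))
cv2.imwrite("pics/r1.png",np.hstack(o))
```

```text
top cover_panel 0.84 [252.5, 177.3] 2502 [ 586.27  -153.753  116.162] [ 501.101 -252.007  104.118] [685.876 -57.565 133.228]
top latch 0.5 [250.8, 188.8] 278 [ 552.728 -150.961  126.388] [ 516.635 -182.304  116.466] [ 582.667 -120.124  137.683]
top cover_front_edge 0.8 [258.1, 197.7] [ 507.519 -163.122  120.   ]
top slot_floor 0.5 [252.0, 186.9] [ 552.409 -148.115  122.   ]
top slot_floor 0.36 [165.6, 242.1] [397.091 185.065 122.   ]
top filter_unit 0.64 [250.4, 186.4] [ 604.893 -149.85     0.   ]
scene cover_panel 0.69 [253.1, 178.8] 1530 [ 587.155 -162.237  117.215] [ 503.152 -251.918  108.102] [680.629 -49.278 133.891]
scene latch 0.62 [248.0, 179.4] 180 [ 552.825 -155.627  127.379] [ 517.063 -182.088  117.918] [ 582.133 -122.38   137.012]
scene cover_front_edge 0.7 [287.1, 177.8] [ 694.942 -229.436  120.   ]
scene slot_floor 0.76 [244.5, 177.4] [ 550.448 -141.413  122.   ]
scene filter_unit 0.77 [257.1, 195.2] [ 609.316 -148.657    0.   ]
scene filter_unit 0.17 [286.6, 179.3] [ 776.446 -131.846    0.   ]
```

View pics/r1.png

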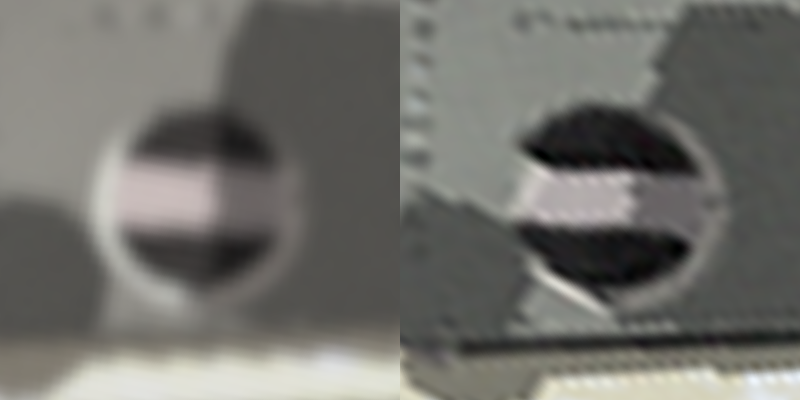

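The rectified view shows the dial centred at panel pixel (200,197), about (550, -151). The slot runs about 3° clockwise of world y. I'll move above it and turn the tool to yaw 88°.

Request:
send_rows --targets '[[[0,0,-0.011,0.103,-0.191,0,1],[0,0,-0.011,0.103,-0.191,0,1],[0,0,-0.011,0.103,-0.191,0,1],[0,0,-0.011,0.103,-0.191,0,1],[0,0,0,0,0,-0.13,1],[0,0,0,0,0,-0.13,1],[0,0,0,0,0,0,1],[0,0,0,0,0,0,1],[0,0,0,0,0,0,1]]]'

```text
time_s: 6.3
ee_pos: [553.8, -153.4, 148.9]
ee_rot: [179.8, 0.0, 88.0]
force: [0.4, -0.4, 0.5]
gripper_width: 0.2
gripper_force: 0.0
```

Request:
send_rows --targets '[[[0,0,0,-0.021,0.01,0,1],[0,0,0,0,0,-0.02,1],[0,0,0,0,0,-0.02,1],[0,0,0,0,0,-0.02,1],[0,0,0,0,0,-0.02,1],[0,0,0,0,0,-0.02,1],[0,0,0,0,0,-0.02,1],[0,0,0,0,0,-0.02,1],[0,0,0,0,0,0,1]]]'

```text
time_s: 7.2
ee_pos: [548.4, -151.3, 119.3]
ee_rot: [-180.0, 0.0, 88.0]
force: [-0.8, 0.1, 2.4]
gripper_width: 0.4
gripper_force: 1.3
```

Only 2.4 N at z = 119 means the tips are in the slot, since resting on the dial top would read over 10 N. I'll press down.

Request:
send_rows --targets '[[[0,0,0,0,0,-0.02,1],[0,0,0,0,0,-0.02,1],[0,0,0,0,0,-0.015,1],[0,0,0,0,0,0,1],[0,0,0,0,0,0,1]]]'

```text
time_s: 7.7
ee_pos: [547.9, -151.4, 109.5]
ee_rot: [-179.9, 0.0, 88.0]
force: [-4.5, 0.6, 9.2]
gripper_width: 0.2
gripper_force: 4.5
```

Request:
send_rows --targets '[[[0,0,0,0,0,-0.01,1],[0,0,0,0,0,0,1],[0,0,-0.06,0,0,0,1],[0,0,-0.06,0,0,0,1],[0,0,-0.06,0,0,0,1],[0,0,-0.06,0,0,0,1]]]'

```text
time_s: 8.3
ee_pos: [550.1, -151.3, 108.8]
ee_rot: [179.8, -0.1, 66.2]
force: [-2.6, 2.4, 14.0]
gripper_width: 0.6
gripper_force: 7.8
```

```bash
python3 -c "
from h import *
s=env.state();print(s['ee_pos'],s['ee_rot'],s['force'],s['torque'])"
```

```text
[ 550.06657182 -151.34483992  108.84819987] [ 1.79755757e+02 -7.16741611e-02  6.61779528e+01] [-2.57643655  2.43152405 13.97030145] [0.4245715  0.51440705 0.13744034]
```

14 N and fully down, so the turn can continue.

Request:
send_rows --targets '[[[0,0,-0.07,0,0,0,1],[0,0,-0.07,0,0,0,1],[0,0,-0.07,0,0,0,1],[0,0,-0.07,0,0,0,1],[0,0,-0.07,0,0,0,1],[0,0,-0.07,0,0,0,1],[0,0,-0.07,0,0,0,1],[0,0,-0.07,0,0,0,1],[0,0,-0.07,0,0,0,1],[0,0,0,0,0,0,1]]]'

```text
time_s: 9.3
ee_pos: [549.3, -151.0, 108.9]
ee_rot: [180.0, -0.2, 9.6]
force: [-4.5, 2.6, 15.6]
gripper_width: 0.4
gripper_force: 9.3
```

```bash
python3 -c "
from h import *
s=env.state();print(s['ee_pos'],s['ee_rot'],s['force'],s['torque'])"
```

```text
[ 549.32250816 -150.97811994  108.89238217] [ 1.79973222e+02 -1.55521720e-01  9.60392319e+00] [-4.49275908  2.61546725 15.59696386] [0.39184317 0.68609357 0.09351063]
```

Request:
send_rows --targets '[[[0,0,-0.04,0,0,0,1],[0,0,-0.04,0,0,0,1],[0,0,-0.04,0,0,0,1],[0,0,-0.03,0,0,0,1],[0,0,0,0,0,0,1],[0,0,0,0,0,0,1]]]'

```text
time_s: 9.9
ee_pos: [549.3, -150.8, 108.9]
ee_rot: [-180.0, -0.1, -3.8]
force: [-4.1, 4.0, 15.4]
gripper_width: 0.5
gripper_force: 9.8
```

```bash
python3 -c "
from h import *
s=env.state();print(s['ee_pos'],s['ee_rot'],s['force'],s['torque'])"
```

```text
[ 549.25863648 -150.83563682  108.90710598] [-1.79975956e+02 -1.47381579e-01 -3.79624164e+00] [-4.05595261  4.02498037 15.36202229] [0.49351442 0.73656267 0.10415901]
```

Request:
send_rows --targets '[[[0,0,-0.02,0,0,0,1],[0,0,-0.02,0,0,0,1],[0,0,-0.02,0,0,0,1],[0,0,0,0,0,0,1]]]'

```text
time_s: 10.3
ee_pos: [549.2, -150.8, 108.9]
ee_rot: [-180.0, -0.1, -9.2]
force: [-3.0, 3.4, 14.9]
gripper_width: 0.5
gripper_force: 10.0
```

```bash
python3 -c "
from h import *
s=env.state();print(s['ee_pos'],s['ee_rot'],s['force'],s['torque'])"
```

```text
[ 549.24595738 -150.78946188  108.90700612] [-1.79959344e+02 -1.41039536e-01 -9.22014338e+00] [-3.03089033  3.35165168 14.94860787] [0.5993795  0.74806993 0.14446313]
```

Request:
send_rows --targets '[[[0,0,-0.02,0,0,0,1],[0,0,-0.02,0,0,0,1],[0,0,-0.02,0,0,0,1],[0,0,-0.02,0,0,0,1],[0,0,0,0,0,0,1]]]'

```text
time_s: 10.8
ee_pos: [549.2, -150.7, 108.9]
ee_rot: [-179.9, -0.1, -16.4]
force: [-4.7, 3.3, 15.0]
gripper_width: 0.9
gripper_force: 9.9
```

```bash
python3 -c "
from h import *
s=env.state();print(s['ee_pos'],s['ee_rot'],s['force'],s['torque'])"
```

```text
[ 549.23131552 -150.72041071  108.8940288 ] [-1.79935599e+02 -1.27842026e-01 -1.64204889e+01] [-4.69366963  3.25667773 15.03709834] [0.55918436 0.75519553 0.14308053]
```

Request:
send_rows --targets '[[[0,0,-0.02,0,0,0,1],[0,0,-0.02,0,0,0,1],[0,0,-0.02,0,0,0,1],[0,0,-0.02,0,0,0,1],[0,0,0,0,0,0,1]]]'

```text
time_s: 11.3
ee_pos: [549.4, -150.5, 108.9]
ee_rot: [-179.9, -0.1, -23.6]
force: [-3.5, 3.3, 15.0]
gripper_width: 0.6
gripper_force: 14.8
```

```bash
python3 -c "
from h import *
s=env.state();print(s['ee_pos'],s['ee_rot'],s['force'],s['torque'])"
```

```text
[ 549.42911945 -150.54015125  108.90014288] [-1.79904423e+02 -1.35343054e-01 -2.35670215e+01] [-3.49849284  3.2763824  15.00604727] [0.764      0.70358126 0.42760924]
```

Torque jumped to 0.43 N m, which is the locked stop. I'll relax slightly, lift clear and look.

Request:
send_rows --targets '[[[0,0,0.04,0,0,0,1],[0,0,0,0,0,0.03,1],[0,0,0,0,0,0.05,1],[0,0,0,0,0,0.1,1],[0,0,0,0,0,0.2,1],[0,0,0,-0.1,0.15,0.1,1],[0,0,0,-0.15,0.15,0,1],[0,0,0,-0.15,0.15,0,1],[0,0,0,0,0,0,1],[0,0,0,0,0,0,1]]]'

```text
time_s: 12.3
ee_pos: [468.7, -61.1, 202.8]
ee_rot: [180.0, -0.1, -19.9]
force: [-0.3, -0.4, -0.1]
gripper_width: 0.4
gripper_force: 0.0
```

Run:
```python
from h import *
np.set_printoptions(precision=3,suppress=True)
o=[]
for c in("top","scene"):
    p,D=optics.grab_frame(c)
    for n in("cover_panel","latch"):
        for m in optics.silhouettes(c,n)[:1]:
            P=cloud(c,D,m["mask"]);print(c,n,m["conf"],np.median(P,0))
            if n[0]=="c":
                P=P[(P[:,2]>95)&(P[:,2]<118)];k=np.linalg.lstsq(np.c_[P[:,:2],np.ones(len(P))],P[:,2],rcond=None)[0];print("slope",k[:2])
    ci=optics.camera_info(c);K=np.array(ci["camera_matrix"]);R=np.array(ci["R"]);t=np.array(ci["t"])
    g=np.mgrid[0:400,0:400];X=np.stack([549+(200-g[0])/2.5,-151+(200-g[1])/2.5,np.full((400,400),120.)],-1)
    q=(X@R.T+t)@K.T;q=(q/q[...,2:])[...,:2].astype(np.float32)
    o.append(cv2.remap(p[:,:,::-1],q[...,0],q[...,1],cv2.INTER_CUBIC))
cv2.imwrite("pics/r2.png",np.hstack(o)); print(env.state()["force"])
```

```text
top cover_panel 0.73 [ 594.833 -200.265  109.977]
slope [-0.008  0.004]
top latch 0.45 [ 564.618 -166.136  120.068]
scene cover_panel 0.68 [ 592.684 -159.368  110.884]
slope [-0.013 -0.004]
scene latch 0.53 [ 547.192 -144.901  120.356]
[-0.654 -0.886  0.029]
```

View pics/r2.png

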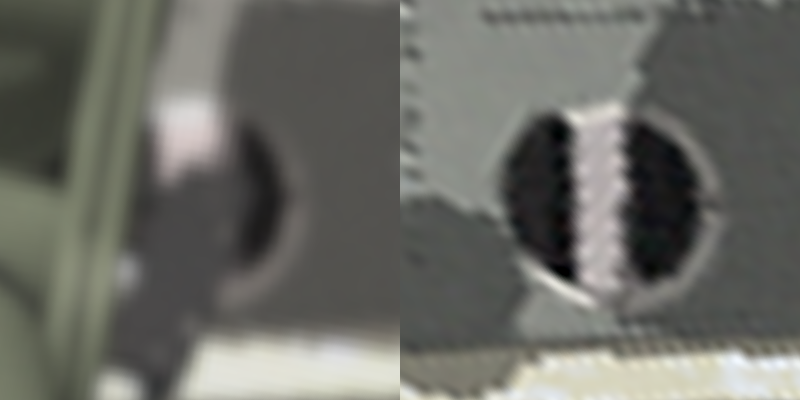

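In the right panel the slot runs front to rear, from (595,110) to (605,300). The cover is level at z of about 110 and the hand is clear, so I'll hand in.

```bash
python3 -c "
from workcell import env
print(env.job_done())"
```

```text
the job is handed in; nothing more can be done
None
```

The cover is pressed down and looks level, the dial is turned clockwise to its locked stop, the hand is clear, and I handed the job in after about 12 s (no verdict was returned); I didn't measure the bystanders again, but the arm never went near them.

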